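Pack the red seasoning tin and close the rack's end stop

TASK

Stand the seasoning tin with the red lid upright in the wooden rack, broad side against the green tin that already stands by the rack's end wall. Then slide the black end stop along the rack until it holds the two tins snug against the end wall, and let go.

Things in the scene. Friction and masses are not known exactly. Their poses are not given: they have to be found in the camera images.
- red_tin_center (a point): Centre (56 mm above its underside) of the loose oblong tin with red lid and red label band, standing on the table among tins with yellow and blue lids. 62 mm (x) by 40 mm (y) by 112 mm tall (z, up), 0.15 to 0.4 kg; the top 12 mm is the lid, 56 by 36 mm.
- green_tin_center (a point): Centre (56 mm above its underside) of a like tin (62 x 40 x 112 mm) with a green lid, loose, already standing in the rack within about 10 mm of the end wall, its 62 mm side along the wall.
- rack_wall (a point): Wooden rack fixed to the table: floor 6 mm thick, 250 mm long (y), 104 mm wide (x); at one end a wall 10 mm thick, 125 mm tall above the table; side lips 10 mm above the floor, 92 mm apart. Point: middle of the wall's inner face, on the rack's floor (6 mm above the table). x across, y along the rack from wall to stop, z up.
- stop_face (a point): Sliding stop: upright black plate, yellow stripe on its back, 84 wide (x), 10 thick (y), top 125 mm above the table. Slides along the rack's y only, moves with about 2 N, stays where left; starts 155-180 mm from the wall, can go in to 60. Point: middle of the top edge of the face that looks to the wall; its back, 10 mm farther along y, is free to push. Axes as the rack's.
There are look-alikes about, which are no part of the job. Leave any orange look-alike of the part that bears green_tin_center alone.

How it is judged:
By the outcome, as a careful person would: the job done as asked, in the order asked, and still so for the second after the job is handed in, with the robot touching nothing.
It also fails if it takes over 45 s, if anything falls off the work surface, if the arm or the gripper's body presses on something with over 40 N, if the wrist force passes 120 N, or if a joint passes its speed limit or range.

ROBOT

A 6-joint arm with a two-finger parallel gripper is mounted at the origin on the work surface. World frame = base frame: x ahead of the robot, y to its left, z up, the work surface at z = 0. Lengths are in m, angles in rad, forces in N, time in s.
With the tool pointing down it reaches from about 0.35 to 0.975 m from the base axis. Payload 4.9 kg.
Tool frame: the origin (TCP) lies at the very end of the fingers, on their centre line; the grasp point (between the pads) lies 19 mm behind it (bot.grip_depth is the z of the grasp point in the tool frame, in m); z points along the fingers, y is the line along which they close (so a half turn about z gives the same grasp; the last joint's range is limited). The gripper opens to 85 mm and grips with 20 to 120 N. Pads are 22 mm wide; open, the fingers measure 114 mm over their backs; the gripper's body (76 mm by 85 mm) begins 54 mm behind the grasp point. The pads swing forward as they close: fully open they stand 13 mm farther back than shut.
Start: joints at [1.086, 0.053, 1.613, -0, 1.476, -0.119], TCP at [0.224, 0.584, 0.231] pointing down, gripper open.
Joint ranges: [-3.01, 3.01], [-1.01, 2.22], [0.06, 2.58], [-1.02, 4.17], [0.09, 2.62], [-3.14, 3.14]. Speed limits (rad/s): [2.57, 2.57, 3.14, 3.14, 3.14, 3.14].

INTERFACE

Orientations are given as a unit quaternion [w, x, y, z].
In Python, from rig import bot gives the robot as it stands. The module is installed in compiled form; this text tells all that it offers.
- The arm moves only by the tool move_arm, never from a script. Its argument "deltas" is a list of rows, each an object with "travel": the shift along the tool's x, y, z in m, a list of three; "twist": the turn, a rotation vector about the tool's x, y, z in units of 6 degrees (1.0 is 6 degrees), a list of three; "gripper": the opening, from -1 (shut) to 1 (fully open). A call has 1 to 12 rows; each row is the pose to reach, as a shift and turn from the pose commanded when the call began, along the tool's axes at that moment; what a row does not reach only later rows make up. A row lasts 1/12 s, in which the tool goes at most 41.7 mm and 7.16 degrees, less where a joint would pass 70% of its speed; a pose out of reach is approached as far as the arm can. A call with a gripper value outside its range is refused whole. The fingers move at their own pace and stop on an object; "force" is the grip in N (left out, the last holds). Time passes only in rows, so rows that repeat a pose let the fingers close. It gives the time, the measured TCP pose, the force, the opening and the grip force at its end, in the units of the state.
- bot.read_state(): the state, without advancing time (a new reading comes with each control period).
- bot.camera(name): name is "scene" or "side" or "wrist"; returns a dict with "pixels" (400x640x3 uint8, red, green, blue), "z_map" (400x640 float32, m along the optical axis (not along the pixel's ray), 0 where there is no reading), "K" (3x3 intrinsics, pixels), "extrinsics" (4x4, takes a point from camera to world coordinates); the wrist camera has in their place "hand_eye" (4x4, takes a point from camera to tool coordinates, whose origin is the TCP and whose axes are the flange's). Camera axes: x right, y down, z forward; pixel columns grow to the right and rows downward; lengths in m; the calibration is good to about 2 mm. A picture is of the moment at which its call begins: read the wrist's pose just before it.
- bot.sign_off(): hands the job in; it is judged then, once.
The state is a dict: "clock": time; "joint_positions": joint angles; "qvel": joint speeds; "effort": joint torques, N m; "ee_pos": TCP position; "tcp_rot": TCP orientation; "contact_force": force on the tool from outside, world axes, zero at the start; "wrist_torque": the same for the moment, N m; "width": finger opening in m; "gripper_force": force on a finger pad.
Only numpy, scipy, OpenCV 4.12 (cv2) and the standard library are available. Lean on these libraries where they do the work, as an engineer would, in place of code of your own. Each camera call takes 0.05 s, during which the arm holds its last target. There are 200 camera calls.

## Working session

There is one attempt and no reset: what is moved stays moved. The work goes in short steps, Python scripts to look and compute and a tool call to move; the robot and the scene stay as the last step left them, time stands still between calls to the robot, and variables do not carry over. Pictures are saved under pics/ and viewed, at most 10 in all, crops included, and the job is handed in when it is done.

Besides the shell and the picture viewer there is one more tool, called as name(argument=value, ...), one argument or row to a line, values as JSON. move_arm: Moves the arm, as the interface text tells. Its arguments: {"type":"object","properties":{"deltas":{"type":"array","items":{"type":"object","properties":{"travel":{"type":"array","items":{"type":"number"}},"twist":{"type":"array","items":{"type":"number"}},"gripper":{"type":"number"}}}},"force":{"type":"number"}},"required":["deltas"]}

```bash
mkdir -p pics; cat > h.py <<'E'
import numpy as np, cv2
from rig import bot
from scipy.spatial.transform import Rotation as R
def tool():
    s=bot.read_state(); q=s["tcp_rot"]
    T=np.eye(4); T[:3,:3]=R.from_quat([q[1],q[2],q[3],q[0]]).as_matrix(); T[:3,3]=s["ee_pos"]; return T
def shot(n,f):
    T=tool(); c=bot.camera(n); E=c["extrinsics"] if n!="wrist" else T@c["hand_eye"]
    cv2.imwrite(f"pics/{f}.png",c["pixels"][:,:,::-1]); np.savez(f"{f}.npz",z=c["z_map"],K=c["K"],E=E,p=c["pixels"])
def pt(f,u,v,r=1):
    d=np.load(f"{f}.npz"); w=d["z"][v-r:v+r+1,u-r:u+r+1]; z=np.median(w[w>0]) if (w>0).any() else np.nan
    p=np.linalg.inv(d["K"])@[u,v,1]*z; return (d["E"]@[*p,1])[:3]
def cloud(f):
    d=np.load(f"{f}.npz"); z=d["z"]; v,u=np.mgrid[:400,:640]
    p=np.stack([u,v,np.ones_like(u)],-1)@np.linalg.inv(d["K"]).T*z[...,None]
    P=p@d["E"][:3,:3].T+d["E"][:3,3]; P[z==0]=np.nan; return P,d["p"]
E
python3 -c "
from h import *
shot('scene','s0');shot('side','d0')
np.set_printoptions(precision=3,suppress=True)
s=bot.read_state();print(s);print(tool())
for f in('s0','d0'):print(np.load(f+'.npz')['E'])"
```

```text
{'clock': 0.1, 'joint_positions': array([ 1.086,  0.053,  1.614, -0.   ,  1.476, -0.119]), 'qvel': array([ 0.001, -0.001, -0.004, -0.001,  0.001,  0.001]), 'effort': array([  0.001, -39.49 , -37.137,  -0.   ,   0.004,  -0.   ]), 'ee_pos': array([0.223, 0.583, 0.23 ]), 'tcp_rot': array([-0.   ,  0.182,  0.983, -0.001]), 'contact_force': array([-0.18 , -0.085,  0.319]), 'wrist_torque': array([ 0.028, -0.028, -0.005]), 'gripper_force': 0.0, 'width': 0.0852004600821323}
[[-0.934  0.358 -0.001  0.223]
 [ 0.358  0.934 -0.002  0.583]
 [ 0.    -0.002 -1.     0.23 ]
 [ 0.     0.     0.     1.   ]]
[[-0.744  0.521 -0.418  0.986]
 [ 0.668  0.585 -0.46   0.416]
 [ 0.005 -0.622 -0.783  0.958]
 [ 0.     0.     0.     1.   ]]
[[ 0.987 -0.112  0.115  0.423]
 [-0.16  -0.748  0.644 -0.696]
 [ 0.014 -0.654 -0.756  0.86 ]
 [ 0.     0.     0.     1.   ]]
```

View pics/s0.png

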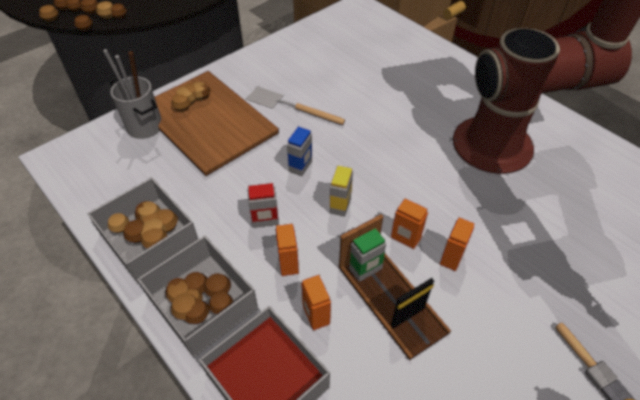

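View pics/d0.png

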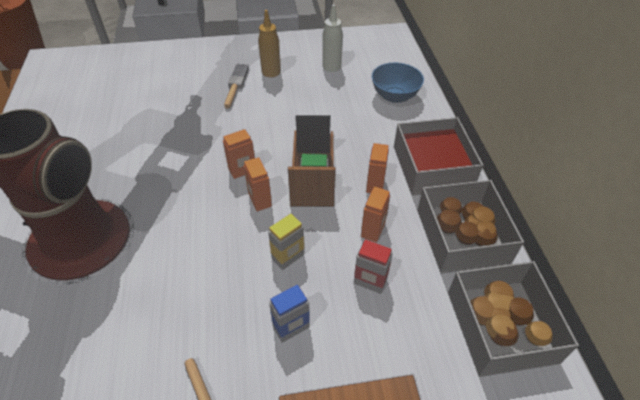

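Scene view: red-lid tin at (262,200), yellow (341,188), blue (300,148). There are orange boxes at (287,249), (316,301), (410,222) and (458,243). The green tin (367,250) stands in the rack, with the black stop at (412,302). Side view: red-lid tin (373,262), green lid (314,160), wall near edge (312,172), stop (313,130).
Things that could be taken for the red tin: the orange boxes above and the red tray (265,370). By its description the target is (262,200).

```bash
python3 - <<'E'
from h import *
np.set_printoptions(precision=4,suppress=True)
def rect(m,P,n):
    q=P[m][:,:2]*1000
    (c,wh,a)=cv2.minAreaRect(q.astype(np.float32)); print(n,len(q),'c',np.array(c),'wh',np.array(wh),'ang',round(a,1),'z',np.nanmedian(P[m][:,2]),np.nanmean(q,0))
for f in('s0','d0'):
    P,I=cloud(f); hsv=cv2.cvtColor(I,cv2.COLOR_RGB2HSV); h,s,v=[hsv[...,i].astype(int) for i in range(3)]; z=P[...,2]
    boxes={'s0':{'red':(240,175,285,230),'green':(345,222,390,280),'stop':(385,270,440,330),'wall':(335,210,390,280)},
           'd0':{'red':(350,235,400,295),'green':(295,145,335,175),'stop':(290,110,335,155),'wall':(285,120,340,210)}}[f]
    for n,(a,b,c,d) in boxes.items():
        w=np.zeros(z.shape,bool); w[b:d,a:c]=1
        if n=='red': m=w&(z>.105)&(z<.12)
        if n=='green': m=w&(z>.105)&(h>45)&(h<85)&(s>120)
        if n=='stop': m=w&(z>.118)&(z<.135)&((v<60)|((h>18)&(h<35)&(s>100)))
        if n=='wall': m=w&(z>.115)&(z<.14)&(h<18)&(s>60)
        if m.sum()>4: rect(m,P,f+' '+n)
    # rack floor/lips footprint
E
python3 -c "
import cv2
a=cv2.imread('pics/s0.png')[170:360,230:450];b=cv2.imread('pics/d0.png')[105:295,255:410]
cv2.imwrite('pics/c0.png',cv2.hconcat([cv2.resize(x,None,fx=2.1,fy=2.1,interpolation=cv2.INTER_CUBIC) for x in(a,b)]))"
```

```text
s0 red 404 c [ 632.4749 -159.1995] wh [135.1995  57.8338] ang 62.7 z 0.1116828884611194 [ 614.7976 -189.1807]
s0 green 395 c [531.6549  51.6054] wh [36.7243 55.6116] ang 80.8 z 0.11787647969456194 [533.0251  51.8925]
s0 stop 228 c [550.5207 191.4122] wh [10.683  80.2766] ang 80.0 z 0.12447438830780566 [553.4652 191.72  ]
s0 wall 290 c [521.9711  20.2429] wh [ 13.1117 104.7547] ang 81.5 z 0.12414886285842375 [523.2812  21.7021]
d0 red 508 c [ 609.1105 -203.7238] wh [36.9703 56.0511] ang 56.5 z 0.11148896996133029 [ 608.6815 -205.3634]
d0 green 16 c [529.8524  46.9231] wh [24.2502 51.0187] ang 87.3 z 0.11757127196216327 [530.4377  47.6211]
d0 stop 12 c [547.1561 183.3177] wh [ 6.4458 71.4448] ang 78.2 z 0.122858732760035 [544.0249 184.7206]
d0 wall 273 c [518.9976  18.9155] wh [13.9866 99.3895] ang 80.7 z 0.12301314856820178 [518.1783  16.7516]
```

View pics/c0.png

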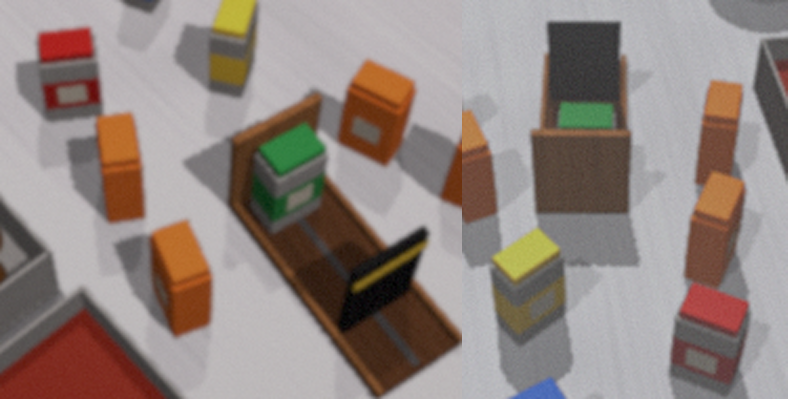

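The crop confirms the red-lid tin at about (0.609, -0.204). The rack's y axis points about 81° in the world frame. I'll move above the red tin.

move_arm(
  deltas=[
    {"travel":[-0.642,-0.597,-0.06],"twist":[0,0,17.1],"gripper":1},
    {"travel":[-0.642,-0.597,-0.06],"twist":[0,0,17.1],"gripper":1},
    {"travel":[-0.642,-0.597,-0.06],"twist":[0,0,17.1],"gripper":1},
    {"travel":[-0.642,-0.597,-0.06],"twist":[0,0,17.1],"gripper":1},
    {"travel":[-0.642,-0.597,-0.06],"twist":[0,0,17.1],"gripper":1},
    {"travel":[-0.642,-0.597,-0.06],"twist":[0,0,17.1],"gripper":1},
    {"travel":[-0.642,-0.597,-0.06],"twist":[0,0,17.1],"gripper":1},
    {"travel":[-0.642,-0.597,-0.06],"twist":[0,0,17.1],"gripper":1},
    {"travel":[-0.642,-0.597,-0.06],"twist":[0,0,17.1],"gripper":1},
    {"travel":[-0.642,-0.597,-0.06],"twist":[0,0,17.1],"gripper":1},
    {"travel":[-0.642,-0.597,-0.06],"twist":[0,0,17.1],"gripper":1},
    {"travel":[-0.642,-0.597,-0.06],"twist":[0,0,17.1],"gripper":1},
  ],
)

```text
clock: 1.1
ee_pos: [0.4433, 0.1338, 0.2653]
tcp_rot: [-0.0, 0.805, 0.593, 0.0]
contact_force: [1.7, 0.7, 0.5]
width: 0.0853
gripper_force: 0.0
```

```bash
cat >> h.py <<'E'
def go(x,y,z,a):
    "tool deltas to reach world x,y,z (m) with tool y at angle a deg, pointing down"
    T=tool(); c,s=np.cos(np.radians(a)),np.sin(np.radians(a))
    G=np.array([[s,c,0],[-c,s,0],[0,0,-1]])
    d=T[:3,:3].T@(np.array([x,y,z])-T[:3,3]); w=R.from_matrix(T[:3,:3].T@G).as_rotvec(degrees=True)/6
    print('travel',d.round(4),'twist',w.round(2),'at',T[:3,3].round(4),'yawy',np.degrees(np.arctan2(T[1,1],T[0,1])).round(2))
E
python3 -c "
from h import *
go(.609,-.204,.29,-33.5)"
```

```text
Traceback (most recent call last):
  File "h.py", line 21, in go
    d=T[:3,:3].T@(np.array([x,y,z])-T[:3,3]); w=R.from_matrix(T[:3,:3].T@G).as_rotvec(degrees=True)/6
                                                ~~~~~~~~~~~~~^^^^^^^^^^^^^^
  File "scipy/spatial/transform/_rotation.pyx", line 1143, in scipy.spatial.transform._rotation.Rotation.from_matrix
ValueError: Non-positive determinant (left-handed or null coordinate frame) in rotation matrix 0: [[-9.60075003e-01 -2.79742699e-01 -1.07132246e-04]
 [-2.79742696e-01  9.60075009e-01 -4.49427336e-05]
 [-1.15427393e-04  1.31789318e-05  9.99999993e-01]].
```

```bash
sed -i 's/\[\[s,c,0\],\[-c,s,0\]/[[-s,c,0],[c,s,0]/' h.py
python3 -c "
from h import *
go(.609,-.204,.29,-33.5)"
```

```text
travel [-0.2734  0.2584 -0.0247] twist [ 0.   -0.    2.71] at [0.4433 0.1338 0.2653] yawy -17.26
```

move_arm(
  deltas=[
    {"travel":[-0.273,0.258,-0.025],"twist":[0,0,2.7],"gripper":1},
    {"travel":[-0.273,0.258,-0.025],"twist":[0,0,2.7],"gripper":1},
    {"travel":[-0.273,0.258,-0.025],"twist":[0,0,2.7],"gripper":1},
    {"travel":[-0.273,0.258,-0.025],"twist":[0,0,2.7],"gripper":1},
    {"travel":[-0.273,0.258,-0.025],"twist":[0,0,2.7],"gripper":1},
    {"travel":[-0.273,0.258,-0.025],"twist":[0,0,2.7],"gripper":1},
    {"travel":[-0.273,0.258,-0.025],"twist":[0,0,2.7],"gripper":1},
    {"travel":[-0.273,0.258,-0.025],"twist":[0,0,2.7],"gripper":1},
    {"travel":[-0.273,0.258,-0.025],"twist":[0,0,2.7],"gripper":1},
    {"travel":[-0.273,0.258,-0.025],"twist":[0,0,2.7],"gripper":1},
    {"travel":[-0.273,0.258,-0.025],"twist":[0,0,2.7],"gripper":1},
  ],
)

```text
clock: 2.02
ee_pos: [0.6107, -0.2024, 0.2889]
tcp_rot: [-0.001, 0.88, 0.475, -0.001]
contact_force: [-0.4, -0.2, -0.8]
width: 0.0855
gripper_force: 0.0
```

```bash
python3 - <<'E'
from h import *
shot('wrist','w0'); P,I=cloud('w0'); z=P[...,2]
hsv=cv2.cvtColor(I,cv2.COLOR_RGB2HSV).astype(int)
m=(z>.106)&(z<.118)&((hsv[...,0]<6)|(hsv[...,0]>172))&(hsv[...,1]>120)
q=P[m][:,:2]*1000; print(len(q),cv2.minAreaRect(q.astype(np.float32)),q.mean(0))
# occupancy around the tin, tool axes
T=tool();L=(P.reshape(-1,3)-[*(q.mean(0)/1000),0])@T[:3,:2]
k=(z.ravel()>.02)&(abs(L)<.12).all(1)
H=np.histogram2d(L[k,0],L[k,1],bins=24,range=[[-.12,.12]]*2)[0]
print('rows tool x, cols tool y, cm');print('\n'.join(''.join('#' if c>3 else '.' for c in r) for r in H))
go(*(q.mean(0)/1000),.055,-33.5)
E
```

```text
2089 ((551.5993041992188, -112.44029235839844), (53.21905517578125, 280.534423828125), 33.039730072021484) [ 611.06033013 -202.77015176]
rows tool x, cols tool y, cm
........................
........................
........................
........................
........................
........................
........................
........................
........................
........................
.....##############.....
....####.###########....
.....##############.....
....################....
..........#..#..........
........................
........................
........................
........................
........................
........................
......####.............#
......####............##
......####............#.
travel [-0.0012  0.0021  0.2343] twist [-0.02 -0.    0.05] at [ 0.6104 -0.201   0.2893] yawy -33.18
```

View pics/w0.png

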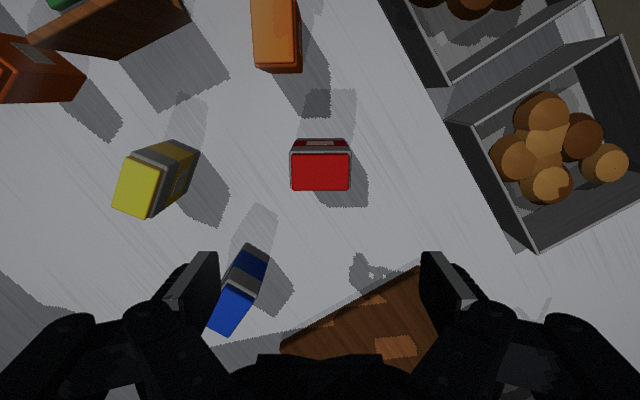

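The wrist view shows the red lid at pixels (290–350, 152–191), aligned with the tool, with free space on both sides. I'll refit using only that region.

```bash
python3 - <<'E'
from h import *
P,I=cloud('w0'); z=P[...,2]
hsv=cv2.cvtColor(I,cv2.COLOR_RGB2HSV).astype(int)
m=(z>.106)&(z<.118)&((hsv[...,0]<6)|(hsv[...,0]>172))&(hsv[...,1]>120); m[:,:270]=0;m[:,370:]=0;m[:130]=0;m[210:]=0
q=P[m][:,:2]*1000; r=cv2.minAreaRect(q.astype(np.float32));print(len(q),r,q.mean(0))
print(np.median(z[m]))
go(*(np.array(r[0])/1000),.055,-33.5)
E
```

```text
2087 ((610.5518188476562, -203.76040649414062), (36.37704849243164, 55.570228576660156), 57.26207733154297) [ 611.16976445 -202.98116045]
0.11170687396486145
travel [-0.0023  0.0022  0.2343] twist [-0.02 -0.    0.05] at [ 0.6104 -0.201   0.2893] yawy -33.18
```

move_arm(
  deltas=[
    {"travel":[-0.002,0.002,0.04],"twist":[0,0,0],"gripper":1},
    {"travel":[-0.002,0.002,0.08],"twist":[0,0,0],"gripper":1},
    {"travel":[-0.002,0.002,0.12],"twist":[0,0,0],"gripper":1},
    {"travel":[-0.002,0.002,0.15],"twist":[0,0,0],"gripper":1},
    {"travel":[-0.002,0.002,0.175],"twist":[0,0,0],"gripper":1},
    {"travel":[-0.002,0.002,0.2],"twist":[0,0,0],"gripper":1},
    {"travel":[-0.002,0.002,0.22],"twist":[0,0,0],"gripper":1},
    {"travel":[-0.002,0.002,0.234],"twist":[0,0,0],"gripper":1},
    {"travel":[-0.002,0.002,0.234],"twist":[0,0,0],"gripper":1},
  ],
)

```text
clock: 2.82
ee_pos: [0.6085, -0.2007, 0.0527]
tcp_rot: [-0.003, 0.879, 0.477, -0.002]
contact_force: [-0.6, 0.1, -1.0]
width: 0.0854
gripper_force: 0.0
```

move_arm(
  deltas=[
    {"travel":[0,0,0],"twist":[0,0,0],"gripper":-1},
    {"travel":[0,0,0],"twist":[0,0,0],"gripper":-1},
    {"travel":[0,0,0],"twist":[0,0,0],"gripper":-1},
    {"travel":[0,0,0],"twist":[0,0,0],"gripper":-1},
    {"travel":[0,0,0],"twist":[0,0,0],"gripper":-1},
    {"travel":[0,0,0],"twist":[0,0,0],"gripper":-1},
    {"travel":[0,0,0],"twist":[0,0,0],"gripper":-1},
  ],
  force=40,
)

```text
clock: 3.4
ee_pos: [0.6125, -0.2035, 0.0587]
tcp_rot: [0.001, 0.879, 0.476, 0.001]
contact_force: [-1.7, 0.8, 6.7]
width: 0.0619
gripper_force: 45.1
```

```bash
python3 -c "
from h import *
go(.546,.092,.2,-9.2)"
```

```text
travel [ 0.2114 -0.2167 -0.1417] twist [ 0.03 -0.   -3.98] at [ 0.6125 -0.2035  0.0587] yawy -33.1
```

move_arm(
  deltas=[
    {"travel":[0,0,-0.02],"twist":[0,0,0],"gripper":-1},
    {"travel":[0,0,-0.05],"twist":[0,0,0],"gripper":-1},
    {"travel":[0,0,-0.085],"twist":[0,0,0],"gripper":-1},
    {"travel":[0,0,-0.12],"twist":[0,0,0],"gripper":-1},
    {"travel":[0,0,-0.15],"twist":[0,0,0],"gripper":-1},
    {"travel":[0.03,-0.03,-0.17],"twist":[0,0,-0.5],"gripper":-1},
    {"travel":[0.058,-0.06,-0.17],"twist":[0,0,-1.2],"gripper":-1},
    {"travel":[0.086,-0.088,-0.17],"twist":[0,0,-2],"gripper":-1},
    {"travel":[0.114,-0.116,-0.17],"twist":[0,0,-2.7],"gripper":-1},
    {"travel":[0.142,-0.144,-0.17],"twist":[0,0,-3.4],"gripper":-1},
    {"travel":[0.17,-0.172,-0.17],"twist":[0,0,-4],"gripper":-1},
    {"travel":[0.195,-0.2,-0.17],"twist":[0,0,-4],"gripper":-1},
  ],
)

```text
clock: 4.4
ee_pos: [0.5491, 0.0711, 0.2256]
tcp_rot: [-0.0, 0.76, 0.65, -0.0]
contact_force: [1.5, 0.9, -3.5]
width: 0.0613
gripper_force: 45.9
```

```bash
python3 -c "
from h import *
go(.533,.0975,.22,-9.2)"
```

```text
travel [ 0.0236 -0.02    0.0056] twist [-0.01  0.    0.04] at [0.5491 0.0711 0.2256] yawy -8.99
```

move_arm(
  deltas=[
    {"travel":[0.024,-0.02,0],"twist":[0,0,0],"gripper":-1},
    {"travel":[0.024,-0.02,0],"twist":[0,0,0],"gripper":-1},
    {"travel":[0.024,-0.02,0],"twist":[0,0,0],"gripper":-1},
    {"travel":[0.024,-0.02,0],"twist":[0,0,0],"gripper":-1},
  ],
)

```text
clock: 4.73
ee_pos: [0.5341, 0.0959, 0.2259]
tcp_rot: [0.0, 0.761, 0.649, -0.0]
contact_force: [0.5, 0.9, -4.0]
width: 0.0614
gripper_force: 46.3
```

```bash
python3 - <<'E'
from h import *
shot('wrist','w1');shot('scene','s1')
a=cv2.imread('pics/w1.png');b=cv2.imread('pics/s1.png')[150:360,290:480]
cv2.imwrite('pics/c1.png',cv2.hconcat([cv2.resize(a,(480,300)),cv2.resize(b,(271,300))]))
np.set_printoptions(precision=4,suppress=True);print(tool())
E
```

```text
[[ 0.1597  0.9872 -0.0003  0.5345]
 [ 0.9872 -0.1597 -0.0004  0.0952]
 [-0.0005 -0.0002 -1.      0.2262]
 [ 0.      0.      0.      1.    ]]
```

View pics/c1.png

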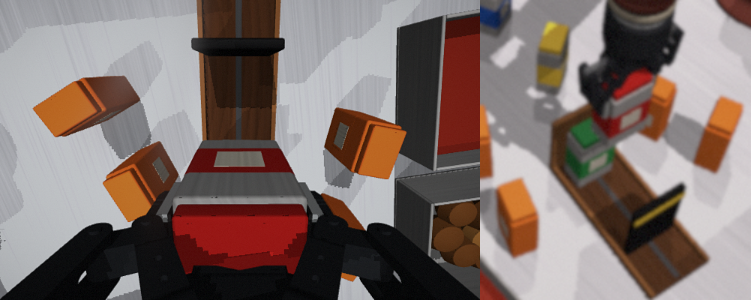

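The wrist crop shows the stop's top edge at about (238,45) and the rack running straight up, centred under the tin. The red tin is held square at (240,235). The scene crop shows the green tin clear, at (590,145). I'll now measure in the rack's axes.

```bash
python3 - <<'E'
from h import *
np.set_printoptions(precision=1,suppress=True)
def rect(q): r=cv2.minAreaRect(q.astype(np.float32)); return np.array(r[0]),np.array(r[1]),round(r[2],1),len(q)
P,I=cloud('w1'); z=P[...,2];hsv=cv2.cvtColor(I,cv2.COLOR_RGB2HSV).astype(int)
w=np.zeros(z.shape,bool);w[40:75,245:390]=1
print('stop w',rect(P[w&(z>.12)&(z<.135)][:,:2]*1000))
w[:]=0;w[0:180,240:400]=1
m=w&(z>.009)&(z<.025)
print('lips w',rect(P[m][:,:2]*1000))
w[:]=0;w[265:370,220:420]=1
m=w&((hsv[...,0]<6)|(hsv[...,0]>172))&(hsv[...,1]>120)
L=(P[m]-tool()[:3,3])@tool()[:3,:3]; top=np.percentile(L[:,2],30); k=abs(L[:,2]-np.median(L[:,2]))<.006
print('lid in tool',rect(L[k][:,:2]*1000),np.median(L[k][:,2])*1000)
A=np.c_[L[k][:,:2],np.ones(k.sum())];print('tilt deg',np.degrees(np.linalg.lstsq(A,L[k][:,2],rcond=None)[0][:2]))
P,I=cloud('s1'); z=P[...,2];hsv=cv2.cvtColor(I,cv2.COLOR_RGB2HSV).astype(int)
w[:]=0;w[210:290,335:400]=1
print('green s',rect(P[w&(z>.105)&(z<.125)&(hsv[...,0]>45)&(hsv[...,0]<85)&(hsv[...,1]>120)][:,:2]*1000))
E
```

```text
stop w (array([548.1, 189.6]), array([10.2, 84. ]), 80.9, 2014)
lips w (array([544.4, 164.8]), array([172.4, 104.4]), 80.9, 2288)
lid in tool (array([0., 0.]), array([0., 0.]), 0.0, 0) nan
tilt deg [0. 0.]
green s (array([544.8,  49.7]), array([36.1, 31.7]), 74.8, 191)
  return _methods._mean(a, axis=axis, dtype=dtype,
  ret = ret.dtype.type(ret / rcount)
```

move_arm(
  deltas=[
    {"travel":[0,0,0.03],"twist":[0,0,0],"gripper":-1},
    {"travel":[0,0,0.06],"twist":[0,0,0],"gripper":-1},
    {"travel":[0,0,0.085],"twist":[0,0,0],"gripper":-1},
    {"travel":[0,0,0.105],"twist":[0,0,0],"gripper":-1},
    {"travel":[0,0,0.12],"twist":[0,0,0],"gripper":-1},
    {"travel":[0,0,0.132],"twist":[0,0,0],"gripper":-1},
    {"travel":[0,0,0.142],"twist":[0,0,0],"gripper":-1},
    {"travel":[0,0,0.15],"twist":[0,0,0],"gripper":-1},
    {"travel":[0,0,0.154],"twist":[0,0,0],"gripper":-1},
    {"travel":[0,0,0.156],"twist":[0,0,0],"gripper":-1},
    {"travel":[0,0,0.156],"twist":[0,0,0],"gripper":-1},
  ],
)

```text
clock: 5.75
ee_pos: [0.5346, 0.0961, 0.0707]
tcp_rot: [0.0, 0.761, 0.649, 0.0]
contact_force: [-0.2, -0.6, -3.3]
width: 0.0615
gripper_force: 46.3
```

move_arm(
  deltas=[
    {"travel":[0,0,0.002],"twist":[0,0,0],"gripper":-1},
    {"travel":[0,0,0.004],"twist":[0,0,0],"gripper":-1},
    {"travel":[0,0,0.005],"twist":[0,0,0],"gripper":-1},
    {"travel":[0,0,0.005],"twist":[0,0,0],"gripper":-1},
  ],
)

```text
clock: 6.08
ee_pos: [0.5342, 0.0962, 0.0655]
tcp_rot: [0.0, 0.761, 0.649, 0.0]
contact_force: [0.0, 0.4, -4.4]
width: 0.0617
gripper_force: 46.3
```

move_arm(
  deltas=[
    {"travel":[0,0,0.0015],"twist":[0,0,0],"gripper":-1},
    {"travel":[0,0,0.0015],"twist":[0,0,0],"gripper":-1},
    {"travel":[0,0,0.003],"twist":[0,0,0],"gripper":-1},
    {"travel":[0,0,0.003],"twist":[0,0,0],"gripper":-1},
  ],
)

```text
clock: 6.42
ee_pos: [0.5347, 0.0963, 0.0647]
tcp_rot: [-0.0, 0.761, 0.649, -0.0]
contact_force: [-5.9, -1.0, 9.6]
width: 0.0613
gripper_force: 47.7
```

move_arm(
  deltas=[
    {"travel":[-0.001,0,-0.0025],"twist":[0,0,0],"gripper":-1},
    {"travel":[-0.003,0,-0.0025],"twist":[0,0,0],"gripper":-1},
    {"travel":[-0.005,0,-0.0025],"twist":[0,0,0],"gripper":-1},
    {"travel":[-0.005,0,-0.0025],"twist":[0,0,0],"gripper":-1},
  ],
)

```text
clock: 6.75
ee_pos: [0.5335, 0.0912, 0.0648]
tcp_rot: [-0.0, 0.761, 0.649, 0.0]
contact_force: [0.6, 1.9, -1.8]
width: 0.0613
gripper_force: 46.5
```

```bash
python3 - <<'E'
from h import *
T=tool()
for f in('s0','d0'):
    P,I=cloud(f);hsv=cv2.cvtColor(I,cv2.COLOR_RGB2HSV).astype(int)
    m=(hsv[...,0]>5)&(hsv[...,0]<14)&(hsv[...,1]>190)&(P[...,2]>.06)
    L=(P[m]-T[:3,3])@T[:3,:3]*1000; k=(abs(L[:,0])<45)&(abs(L[:,1])<150)
    y=L[k,1]; print(f,'neg side max',y[y<-40].max() if (y<-40).any() else None,'pos side min',y[y>40].min() if (y>40).any() else None)
E
```

```text
s0 neg side max -107.65231982706746 pos side min 139.3166871763003
d0 neg side max None pos side min None
```

Both sides are clear, so I'll release and rise.

move_arm(
  deltas=[
    {"travel":[0,0,0],"twist":[0,0,0],"gripper":0.7},
    {"travel":[0,0,0],"twist":[0,0,0],"gripper":0.9},
    {"travel":[0,0,0],"twist":[0,0,0],"gripper":0.9},
    {"travel":[0,0,0],"twist":[0,0,0],"gripper":0.9},
    {"travel":[0,0,-0.02],"twist":[0,0,0],"gripper":0.9},
    {"travel":[0,0,-0.055],"twist":[0,0,0],"gripper":0.9},
    {"travel":[0,0,-0.095],"twist":[0,0,0],"gripper":0.9},
    {"travel":[0,0,-0.135],"twist":[0,0,0],"gripper":0.9},
    {"travel":[0,0,-0.165],"twist":[0,0,0],"gripper":0.9},
    {"travel":[0,0,-0.165],"twist":[0,0,0],"gripper":0.9},
  ],
)

```text
clock: 7.58
ee_pos: [0.5375, 0.0914, 0.2394]
tcp_rot: [0.005, 0.761, 0.649, 0.006]
contact_force: [0.7, -0.8, 0.9]
width: 0.0811
gripper_force: 0.0
```

```bash
python3 - <<'E'
from h import *
shot('scene','s2')
cv2.imwrite('pics/c2.png',cv2.resize(cv2.imread('pics/s2.png')[170:370,300:480],None,fx=3,fy=3,interpolation=cv2.INTER_CUBIC))
u=np.array([.158,.987]);b=np.array([548.1,189.6])+6*u
go(*((b+45*u)/1000),.23,-9.1)
E
```

```text
travel [ 0.1499 -0.0037  0.0058] twist [ 0.09 -0.02  0.  ] at [0.5361 0.0914 0.2355] yawy -9.1
```

View pics/c2.png

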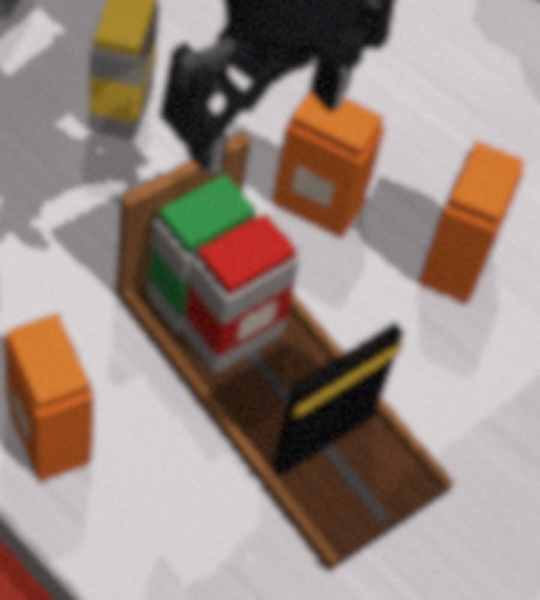

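The red tin stands upright next to the green one. The stop at (340,400) in the crop is untouched. I'll move behind the stop with the fingers shut.

move_arm(
  deltas=[
    {"travel":[0.04,-0.001,0],"twist":[0,0,0],"gripper":-1},
    {"travel":[0.08,-0.003,0],"twist":[0,0,0],"gripper":-1},
    {"travel":[0.12,-0.003,0],"twist":[0,0,0],"gripper":-1},
    {"travel":[0.15,-0.003,0],"twist":[0,0,0],"gripper":-1},
    {"travel":[0.15,-0.003,0.02],"twist":[0,0,0],"gripper":-1},
    {"travel":[0.15,-0.003,0.055],"twist":[0,0,0],"gripper":-1},
    {"travel":[0.15,-0.003,0.09],"twist":[0,0,0],"gripper":-1},
    {"travel":[0.15,-0.003,0.125],"twist":[0,0,0],"gripper":-1},
    {"travel":[0.15,-0.003,0.15],"twist":[0,0,0],"gripper":-1},
    {"travel":[0.15,-0.003,0.155],"twist":[0,0,0],"gripper":-1},
    {"travel":[0.15,-0.003,0.155],"twist":[0,0,0],"gripper":-1},
  ],
)

```text
clock: 8.55
ee_pos: [0.5514, 0.239, 0.0709]
tcp_rot: [-0.002, 0.761, 0.649, -0.003]
contact_force: [-0.5, -0.6, 0.3]
width: -0.0001
gripper_force: 0.0
```

```bash
python3 - <<'E'
from h import *
T=tool(); L=(np.array([.5481,.1896,.1])-T[:3,3])@T[:3,:3]; print('stop centre in tool',L.round(4)); go(.55,.2,.075,-9.1); print(bot.read_state()['contact_force'],bot.read_state()['width'])
E
```

```text
stop centre in tool [-0.0494  0.0044 -0.029 ]
travel [-0.0388  0.0048 -0.004 ] twist [-0.07  0.03  0.  ] at [0.5514 0.239  0.0709] yawy -9.1
[-0.47213237 -0.6131058   0.30140163] -0.00010250141565459562
```

move_arm(
  deltas=[
    {"travel":[-0.012,0.004,-0.002],"twist":[0,0,0],"gripper":-1},
    {"travel":[-0.022,0.004,-0.002],"twist":[0,0,0],"gripper":-1},
    {"travel":[-0.03,0.004,-0.002],"twist":[0,0,0],"gripper":-1},
    {"travel":[-0.036,0.004,-0.002],"twist":[0,0,0],"gripper":-1},
    {"travel":[-0.044,0.004,-0.002],"twist":[0,0,0],"gripper":-1},
    {"travel":[-0.052,0.004,-0.002],"twist":[0,0,0],"gripper":-1},
    {"travel":[-0.06,0.004,-0.002],"twist":[0,0,0],"gripper":-1},
    {"travel":[-0.068,0.004,-0.002],"twist":[0,0,0],"gripper":-1},
    {"travel":[-0.076,0.004,-0.002],"twist":[0,0,0],"gripper":-1},
    {"travel":[-0.084,0.004,-0.002],"twist":[0,0,0],"gripper":-1},
    {"travel":[-0.092,0.004,-0.002],"twist":[0,0,0],"gripper":-1},
    {"travel":[-0.098,0.004,-0.002],"twist":[0,0,0],"gripper":-1},
  ],
)

```text
clock: 9.55
ee_pos: [0.5424, 0.1415, 0.0768]
tcp_rot: [-0.0, 0.761, 0.649, -0.0]
contact_force: [0.5, 1.8, 0.6]
width: 0.0002
gripper_force: 0.0
```

move_arm(
  deltas=[
    {"travel":[-0.002,0,0],"twist":[0,0,0],"gripper":-1},
    {"travel":[-0.004,0,0],"twist":[0,0,0],"gripper":-1},
    {"travel":[-0.005,0,0],"twist":[0,0,0],"gripper":-1},
    {"travel":[-0.005,0,0],"twist":[0,0,0],"gripper":-1},
  ],
)

```text
clock: 9.88
ee_pos: [0.5417, 0.1373, 0.0767]
tcp_rot: [0.0, 0.761, 0.649, -0.0]
contact_force: [-0.3, -0.3, -0.1]
width: -0.0001
gripper_force: 0.0
```

move_arm(
  deltas=[
    {"travel":[-0.002,0,0],"twist":[0,0,0],"gripper":-1},
    {"travel":[-0.004,0,0],"twist":[0,0,0],"gripper":-1},
    {"travel":[-0.006,0,0],"twist":[0,0,0],"gripper":-1},
    {"travel":[-0.008,0,0],"twist":[0,0,0],"gripper":-1},
  ],
)

```text
clock: 10.22
ee_pos: [0.5406, 0.1303, 0.0768]
tcp_rot: [-0.001, 0.761, 0.649, 0.001]
contact_force: [1.0, 5.0, -1.8]
width: -0.0002
gripper_force: 0.0
```

```bash
python3 - <<'E'
from h import *
shot('scene','s3')
cv2.imwrite('pics/c3.png',cv2.resize(cv2.imread('pics/s3.png')[170:370,300:480],None,fx=3,fy=3,interpolation=cv2.INTER_CUBIC))
E
```

```text
(no output)
```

View pics/c3.png

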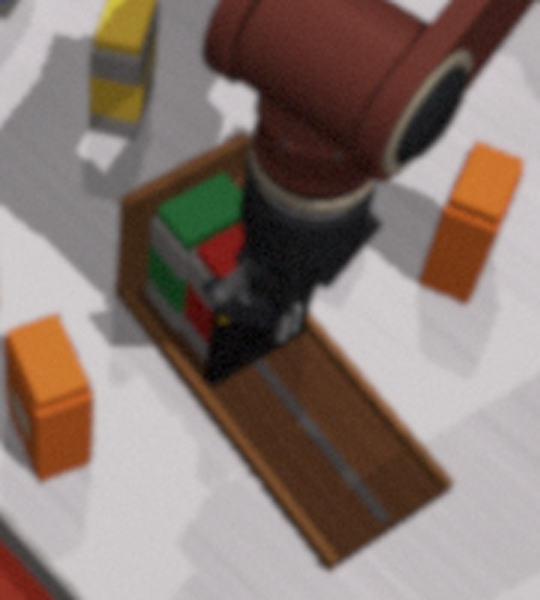

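The stop, at (260,340) in the crop, has reached the red tin. The green tin still has a small gap to the wall, so I'll keep pushing in small steps until the force climbs.

move_arm(
  deltas=[
    {"travel":[-0.0015,0,0],"twist":[0,0,0],"gripper":-1},
    {"travel":[-0.003,0,0],"twist":[0,0,0],"gripper":-1},
    {"travel":[-0.004,0,0],"twist":[0,0,0],"gripper":-1},
    {"travel":[-0.004,0,0],"twist":[0,0,0],"gripper":-1},
  ],
)

```text
clock: 10.6
ee_pos: [0.5399, 0.1259, 0.0768]
tcp_rot: [-0.0, 0.761, 0.649, 0.0]
contact_force: [0.1, 4.3, -1.7]
width: -0.0
gripper_force: 0.0
```

move_arm(
  deltas=[
    {"travel":[-0.001,0,0],"twist":[0,0,0],"gripper":-1},
    {"travel":[-0.002,0,0],"twist":[0,0,0],"gripper":-1},
    {"travel":[-0.002,0,0],"twist":[0,0,0],"gripper":-1},
  ],
)

```text
clock: 10.85
ee_pos: [0.5398, 0.1255, 0.0769]
tcp_rot: [-0.001, 0.761, 0.649, 0.002]
contact_force: [2.6, 10.6, -3.1]
width: -0.0
gripper_force: 0.0
```

move_arm(
  deltas=[
    {"travel":[-0.001,0,0],"twist":[0,0,0],"gripper":-1},
    {"travel":[-0.001,0,0],"twist":[0,0,0],"gripper":-1},
    {"travel":[-0.001,0,0],"twist":[0,0,0],"gripper":-1},
  ],
)

```text
clock: 11.1
ee_pos: [0.5398, 0.1255, 0.0769]
tcp_rot: [-0.002, 0.761, 0.649, 0.002]
contact_force: [2.8, 14.9, -4.5]
width: 0.0
gripper_force: 0.0
```

The tool no longer moves while the force rises, so the tins are snug. I'll back off and rise.

move_arm(
  deltas=[
    {"travel":[0.006,0,0],"twist":[0,0,0],"gripper":-1},
    {"travel":[0.03,0,0],"twist":[0,0,0],"gripper":-1},
    {"travel":[0.06,0,0],"twist":[0,0,0],"gripper":-1},
    {"travel":[0.09,0,-0.03],"twist":[0,0,0],"gripper":-1},
    {"travel":[0.12,0,-0.06],"twist":[0,0,0],"gripper":-1},
    {"travel":[0.15,0,-0.09],"twist":[0,0,0],"gripper":-1},
    {"travel":[0.18,0,-0.12],"twist":[0,0,0],"gripper":-1},
    {"travel":[0.21,0,-0.15],"twist":[0,0,0],"gripper":-1},
    {"travel":[0.22,0,-0.15],"twist":[0,0,0],"gripper":-1},
    {"travel":[0.22,0,-0.15],"twist":[0,0,0],"gripper":-1},
  ],
)

```text
clock: 11.93
ee_pos: [0.5759, 0.3424, 0.2307]
tcp_rot: [0.001, 0.76, 0.65, 0.003]
contact_force: [1.0, -0.1, -0.5]
width: -0.0002
gripper_force: 0.0
```

```bash
python3 - <<'E'
from h import *
shot('scene','s4');shot('side','d4')
f=lambda n,a,b,c,d:cv2.resize(cv2.imread(f'pics/{n}.png')[a:b,c:d],(390,450),interpolation=cv2.INTER_CUBIC)
cv2.imwrite('pics/c4.png',cv2.hconcat([f('s4',190,340,320,450),f('d4',90,240,250,380)]))
E
```

```text
(no output)
```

View pics/c4.png

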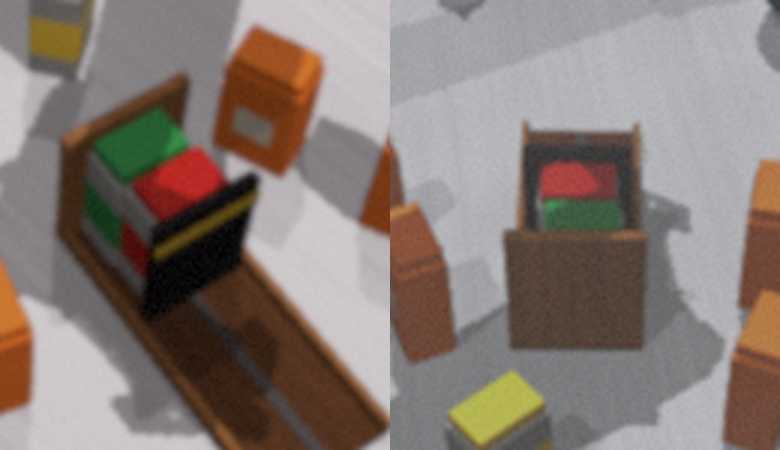

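Wall, green tin, red tin and stop sit in line with no gaps, both tins upright; the stop's top edge is at (205,215) in the left crop. I'll check the gap in numbers, then hand in.

```bash
python3 - <<'E'
from h import *
P,I=cloud('s4');hsv=cv2.cvtColor(I,cv2.COLOR_RGB2HSV).astype(int);z=P[...,2];u=np.array([.158,.987])
w=np.zeros(z.shape,bool);w[195:300,335:410]=1
t=w&(z>.118)&(z<.135)
st=t&((hsv[...,2]<60)|((hsv[...,0]>18)&(hsv[...,0]<35)&(hsv[...,1]>100)));wa=t&(hsv[...,0]<18)&(hsv[...,1]>60)&(hsv[...,2]>=60)
wa[:,385:]=0
c=[np.array(cv2.minAreaRect((P[m][:,:2]*1000).astype(np.float32))[0]) for m in(st,wa)]
d=(c[0]-c[1])@u-10;print('wall-stop clear distance mm (80 = snug)',d)
if 74<d<86: print(bot.sign_off())
E
```

```text
wall-stop clear distance mm (80 = snug) 0.08701039886474682
```

```bash
python3 - <<'E'
from h import *
P,I=cloud('s4');z=P[...,2];u=np.array([.158,.987]);L=P[...,:2]@u*1000
t=(z>.119)&(z<.135); w=np.zeros(z.shape,bool);w[195:310,335:412]=1
v=L[t&w]; print(np.histogram(v,bins=np.arange(80,230,5)))
E
```

```text
(array([  0,   0,   0,  39, 111, 105,  12,  17,  14,  11,  10,  14,  13,
         3,  13,  16,  13,  18,  17,  14,  14,  40,  99,  84,   0,   0,
         0,   0,   0]), array([ 80,  85,  90,  95, 100, 105, 110, 115, 120, 125, 130, 135, 140,
       145, 150, 155, 160, 165, 170, 175, 180, 185, 190, 195, 200, 205,
       210, 215, 220, 225]))
```

The wall-to-stop centre spacing is about 90 mm, which leaves 80 mm clear for two 40 mm tins, so they are snug.

```bash
python3 -c "
from rig import bot
print(bot.sign_off())"
```

```text
the job is handed in; nothing more can be done
None
```

The red-lid tin stands upright in the rack with its broad side against the green tin, the stop holds both snug against the end wall, and I handed the job in at about 12 s with the arm clear.

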